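Pry open the sharpening-stone box

ROBOT

A 6-joint arm with a two-finger parallel gripper is mounted at the origin on the work surface. World frame = base frame: x ahead of the robot, y to its left, z up, the work surface at z = 0. Lengths are in m, angles in rad, forces in N, time in s.
With the tool pointing down it reaches from about 0.325 to 0.775 m from the base axis. Payload 9.3 kg.
Tool frame: the origin (TCP) lies on the mounting face of the last link; the fingertips stand 173 mm ahead of it and the grasp point (between the pads) lies 155 mm ahead of it; z points along the fingers, y is the line along which they close (so a half turn about z gives the same grasp; the last joint's range is limited). The gripper opens to 85 mm and grips with 20 to 120 N. Pads are 22 mm wide; open, the fingers measure 114 mm over their backs; the gripper's body (76 mm by 85 mm) begins 54 mm behind the grasp point. The pads swing forward as they close: fully open they stand 13 mm farther back than shut.
Start: joints at [1.067, 0.259, 0.021, 1.334, 0, 1.418], TCP at [0.189, 0.517, 0.405] pointing down, gripper open.
Joint ranges: [-3.04, 3.04], [-0.91, 1.82], [-1.04, 1.36], [-1.92, 1.95], [-1.52, 1.45], [-3.14, 3.14]. Speed limits (rad/s): [2.22, 2.22, 2.79, 3.14, 3.14, 3.14].

INTERFACE

Orientations are given as a unit quaternion [w, x, y, z].
In Python, from plant import bot gives the robot as it stands. The module is installed in compiled form; this text tells all that it offers.
- The arm moves only by the tool apply_moves, never from a script. Its argument "targets" is a list that holds one entry, the list of rows, each a list of 7 numbers: the shift along the tool's x, y, z each as a share of 0.4 m, from -1 to 1, then the turn, a rotation vector about the tool's x, y, z each as a share of 360 degrees, from -1 to 1, then the opening, from 0 (shut) to 1 (fully open). A call has 1 to 10 rows; each row is the pose to reach, as a shift and turn from the pose commanded when the call began, along the tool's axes at that moment, turning the shorter way round; what a row does not reach only later rows make up. A row lasts 1/12 s, in which the tool goes at most 41.7 mm and 7.16 degrees, less where a joint would pass 70% of its speed; a pose out of reach is approached as far as the arm can. A call with a number of a shift or a turn outside -1 to 1 is refused whole. A call with a gripper value outside its range is refused whole. The fingers move at their own pace and stop on an object; "grip_force" is the grip in N (left out, the last holds). Time passes only in rows, so rows that repeat a pose let the fingers close. It gives the time, the measured TCP pose, the force, the opening and the grip force at its end, in the units of the state.
- bot.sense(): the state, without advancing time (a new reading comes with each control period).
- bot.capture(name): name is "side" or "top" or "wrist"; returns a dict with "image" (480x640x3 uint8, red, green, blue), "fov_y" (degrees; the focal length in pixels is half the picture's height over the tangent of half this angle, whatever the lens; pixels are square), "cx", "cy" (the principal point, pixels), "R" (3x3) and "t" (3): a world point X has camera coordinates R X + t. Camera axes: x right, y down, z forward; pixel columns grow to the right and rows downward; lengths in m; the calibration is good to about 2 mm. The wrist camera is an equidistant fisheye: a pixel r from the principal point sees the ray r / f radians off the axis. A picture is of the moment at which its call begins. There is no depth.
- bot.hand_in(): hands the job in; it is judged then, once.
The state is a dict: "time_s": time; "q": joint angles; "dq": joint speeds; "tau": joint torques, N m; "tool_pos": TCP position; "tcp_rot": TCP orientation; "wrist_force": force on the tool from outside, world axes, zero at the start; "moment": the same for the moment, N m; "width": finger opening in m; "finger_force": force on a finger pad.
Only numpy, scipy, OpenCV 4.12 (cv2) and the standard library are available. Lean on these libraries where they do the work, as an engineer would, in place of code of your own. Each camera call takes 0.05 s, during which the arm holds its last target. There are 200 camera calls.

TASK

Pick up the yellow-handled scraper, slip its blade into the notch in the front of the sharpening-stone box and lever the lid open with the blade, to at least halfway to upright, so that it stays up on its stiff hinge. The robot itself must not touch the lid. Then lay the scraper back down with its handle on the black rubber mat, and leave everything else on the bench where it is.

Things in the scene. Friction and masses are not known exactly. Their poses are not given: they have to be found in the camera images.
- stone_box: Pale oak box fixed to the bench, 130 deep (x), 200 wide (y), 75 high, walls 8, under a flush dark lid 10 thick (85 in all). Origin: centre of its underside. The front with the notch faces its own -x (roughly to the robot's right); the brass-leaved hinge is at +x. The stone inside tops out at 38 and is no obstacle
- notch (a point): Centre of the pry notch on the box's outer front face: an opening 70 wide, 12 high between the lowered front wall (top at 63 above the bench) and the lid's underside (75). At x -65, y 0, z 69 in the box's frame; axes as the box's: the blade goes in along +x. A brass plate 50 wide on top of the lid's front edge marks the same middle
- hinge (a point): Middle of the hinge line: x = +65, y = 0, z = 75 in the box's frame; the hinge line runs along the box's y
- lid (a joint): Opening angle of the lid: 0 shut, 1.57 upright, at most 1.75. The hinge is stiff by friction: the lid stays where it is left; about 2 to 3 N at its front edge lifts it. The lid weighs 0.15 kg and measures 130 by 200 by 10
- lid_edge (a point): Middle of the lid's front edge, at its underside, 130 from the hinge; moves with the lid
- scraper: Scraper lying on the mat: yellow handle 105 long (x), 26 wide (y), 24 high; stiff flat steel blade 28 wide, 2.5 thick (last 10: 1.6), its tip 132.5 ahead of the handle's middle, level, at half the handle's height. Origin: centre of the handle's underside; +x to the tip, z up. About 0.14 kg, centre of mass some 20 ahead of the origin
- handle (a point): Middle of the scraper's handle, 12 above its underside; axes as the scraper's
- tip (a point): Middle of the blade's front edge, 132.5 ahead of the handle's middle; axes as the scraper's
- mat: Black rubber mat fixed flat on the bench, 260 (x) by 170 (y) by 4 thick; origin at the centre of its underside
- mallet: Bystander: pale wooden carver's mallet standing on its head, 90 across, 250 high; origin under its centre
- glue: Bystander: white glue bottle with orange cap, 60 across, 160 high; origin under its centre
- wax_tin: Bystander: flat green tin, 76 across, 30 high; origin under its centre
- offcut: Bystander: pale wooden block 70 by 45 by 30; origin under its centre
- square: Bystander: try square lying flat, dark wooden stock 115 (x) by 22 by 16, steel blade 30 wide, 3 thick, reaching 161 to its +y; origin under the stock's centre
- pencil: Bystander: red pencil 160 (x) by 8 by 8 lying flat; origin under its centre
There are look-alikes about, which are no part of the job. What is shaped like the stone_box but green or pink is not meant.

How it is judged:
By the outcome, as a careful person would: the job done as asked, in the order asked, and still so for the second after the job is handed in, with the robot touching nothing.
It also fails if it takes over 58 s, if anything falls off the work surface, if the arm or the gripper's body presses on something with over 40 N, if the wrist force passes 120 N, or if a joint passes its speed limit or range.

## Working session

There is one attempt and no reset: what is moved stays moved. The work goes in short steps, Python scripts to look and compute and a tool call to move; the robot and the scene stay as the last step left them, time stands still between calls to the robot, and variables do not carry over. Pictures are saved under pics/ and viewed, at most 10 in all, crops included, and the job is handed in when it is done.

Besides the shell and the picture viewer there is one more tool, called after ">>>" as a command line: name --argument value ..., lists and objects as JSON in quotes. apply_moves: Moves the arm, as the interface text tells. Shift numbers are shares of 0.4 m and turn numbers shares of 360 degrees, none past 1 either way. Its arguments: {"type":"object","properties":{"targets":{"type":"array","items":{"type":"array","items":{"type":"array","items":{"type":"number","minimum":-1,"maximum":1}}}},"grip_force":{"type":"number"}},"required":["targets"]}

```bash
mkdir -p pics
python3 - <<'E'
from plant import bot
import cv2,pickle
d={}
for n in("side","top","wrist"):
    c=bot.capture(n);d[n]=c
    cv2.imwrite(f"pics/{n}0.png",c["image"][:,:,::-1])
    print(n,c["fov_y"],c["cx"],c["cy"],c["R"],c["t"])
pickle.dump(d,open("c0.pkl","wb"))
s=bot.sense();print(s)
E
```

```text
side 48.50434691444347 317.57376366814856 238.52814968313803 [[ 0.9778795  -0.20898494 -0.00877427]
 [-0.13911075 -0.61845339 -0.77341037]
 [ 0.15620464  0.75752273 -0.63384495]] [-0.54282241  0.12357153  1.29558394]
top 46.69457147076799 316.71146747291385 236.9045970696368 [[ 0.02904756 -0.99957689 -0.00151164]
 [-0.97556817 -0.02802034 -0.21790273]
 [ 0.21776818  0.00780425 -0.97596932]] [-0.02246632  0.56067408  1.23374987]
wrist 65.70646984690485 323.412559636354 233.99073958538264 [[ 0.34298915  0.93933812 -0.00152665]
 [ 0.89376783 -0.32584872  0.30822342]
 [ 0.28902855 -0.10708176 -0.95131277]] [-0.54893601 -0.03908799  0.38032755]
{'time_s': 0.15, 'q': array([ 1.06740179e+00,  2.59083412e-01,  2.09480247e-02,  1.33371966e+00,
       -1.00317472e-06,  1.41817718e+00]), 'dq': array([ 8.79067431e-04, -1.78097966e-03,  2.93448908e-03,  5.81157911e-04,
        1.94922041e-05,  4.63300941e-04]), 'tau': array([ 3.05786998e-03, -5.55972540e+01,  3.44661176e+01,  1.13942946e-02,
       -1.70489138e-04,  4.13933677e-06]), 'tool_pos': array([0.18899289, 0.51647452, 0.40419849]), 'tcp_rot': array([-1.70062501e-04,  1.74489871e-01,  9.84658827e-01, -5.01300749e-04]), 'wrist_force': array([-0.0174788 ,  0.36190878,  0.86025282]), 'moment': array([ 0.05053265, -0.00150167, -0.01886511]), 'finger_force': 0.0, 'width': 0.08535989455006286}
```

View pics/side0.png

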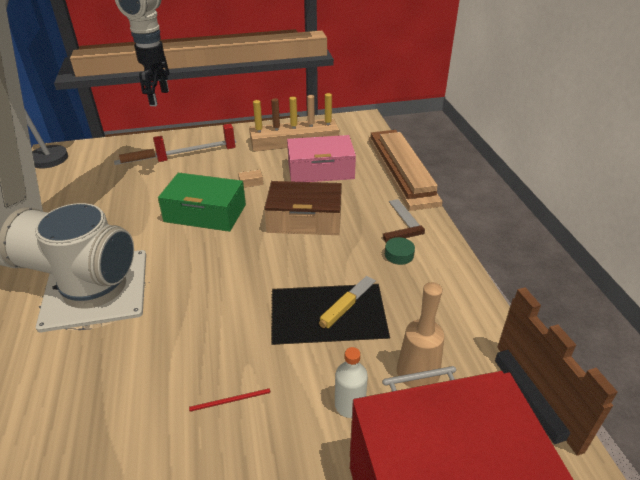

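View pics/top0.png

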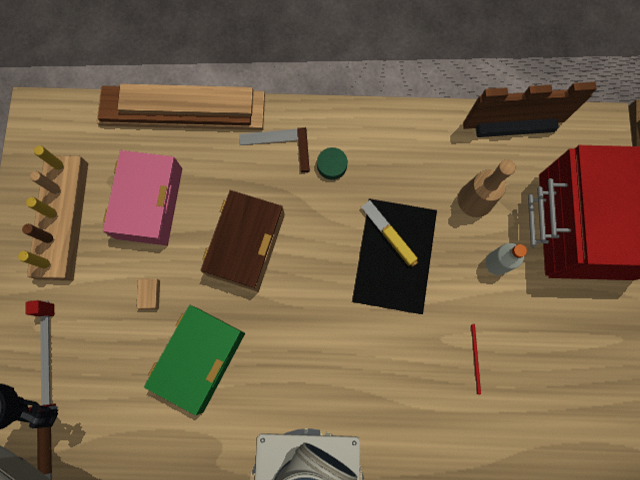

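The side view shows the oak box with dark lid at about (303,205), its notch facing the camera at (301,212), and the yellow scraper at (347,303) on the mat. In the top view the lid is at (243,240), its brass plate at (265,245), and the scraper runs from (416,262) to its tip at (365,203).

```bash
cat > h.py <<'E'
import numpy as np,cv2,pickle
def ray(c,p):
    f=240/np.tan(np.radians(c["fov_y"])/2)
    x=np.array([(p[0]-c["cx"])/f,(p[1]-c["cy"])/f,1.])
    if c.get("fish"):
        r=np.hypot(*x[:2]); x=np.array([*(x[:2]/r*np.sin(r)),np.cos(r)])
    R=np.array(c["R"]);return -R.T@np.array(c["t"]),R.T@x
def onz(c,p,z):
    o,d=ray(c,p);return o+d*(z-o[2])/d[2]
def tri(c1,p1,c2,p2):
    o1,d1=ray(c1,p1);o2,d2=ray(c2,p2)
    A=np.c_[d1,-d2];s=np.linalg.lstsq(A,o2-o1,rcond=None)[0]
    a=o1+s[0]*d1;b=o2+s[1]*d2;return (a+b)/2,np.linalg.norm(a-b)
def blob(m,win):
    k=np.zeros_like(m);x0,y0,x1,y1=win;k[y0:y1,x0:x1]=m[y0:y1,x0:x1]
    cs,_=cv2.findContours(k,cv2.RETR_EXTERNAL,cv2.CHAIN_APPROX_NONE)
    return max(cs,key=cv2.contourArea)
def quad(c):
    h=cv2.convexHull(c)
    for e in np.arange(1,15,.5):
        q=cv2.approxPolyDP(h,e,True)
        if len(q)<=4:break
    return q[:,0,:]
def hsv(c):return cv2.cvtColor(c["image"],cv2.COLOR_RGB2HSV)
E
python3 - <<'E'
from h import *
np.set_printoptions(precision=4,suppress=True)
d=pickle.load(open("c0.pkl","rb"));T,S=d["top"],d["side"]
W=dict(top=(340,180,450,310),side=(275,270,390,340))
B=dict(top=(190,180,300,300),side=(255,175,350,235))
for n in("top","side"):
    c=d[n];H=hsv(c);h,s,v=cv2.split(H)
    y=((h>15)&(h<35)&(s>140)&(v>90)).astype(np.uint8)
    b=blob(y,W[n]);r=cv2.minAreaRect(b);print(n,"handle",cv2.contourArea(b),r,quad(b).tolist())
    bl=((s<60)&(v>80)).astype(np.uint8);b=blob(bl,W[n]);print(" blade",cv2.contourArea(b),quad(b).tolist())
    lid=((v<110)&(h<20)&(s>90)).astype(np.uint8);b=blob(lid,B[n]);q=quad(b);print(" lid",cv2.contourArea(b),q.tolist())
    print([onz(c,p,.085) .round(4).tolist() for p in q])
    mt=((v<45)).astype(np.uint8);b=blob(mt,dict(top=(330,180,460,330),side=(260,270,400,350))[n]);q=quad(b);print(" mat",q.tolist(),[onz(c,p,.004).round(3).tolist() for p in q])
    br=((h>12)&(h<30)&(s>140)&(v>100)).astype(np.uint8);b=blob(br,dict(top=(250,225,285,265),side=(285,198,320,220))[n]);print(" brass",cv2.contourArea(b),cv2.minAreaRect(b))
for n,sl in(("top",(slice(190,310),slice(345,445))),("side",(slice(265,345),slice(265,395)))): pass
t=cv2.resize(T["image"][180:320,180:450],None,fx=2.9,fy=2.9,interpolation=cv2.INTER_CUBIC)
s=cv2.resize(S["image"][170:345,255:400],None,fx=2.9,fy=2.9,interpolation=cv2.INTER_CUBIC)
cv2.imwrite("pics/a.png",cv2.resize(t,(783,406))[:,:,::-1]);
E
```

```text
top handle 435.0 ((400.3470764160156, 245.31182861328125), (47.48847198486328, 10.429032325744629), 50.90614318847656) [[384, 228], [392, 227], [415, 264]]
 blade 318.5 [[369, 200], [389, 224], [381, 231], [361, 207]]
 lid 5817.0 [[229, 190], [284, 214], [250, 299], [200, 283]]
[[0.6621, 0.2013, 0.085], [0.6079, 0.0706, 0.085], [0.4097, 0.1383, 0.085], [0.4423, 0.2526, 0.085]]
 mat [[435, 210], [422, 313], [353, 301], [369, 199]] [[0.65, -0.295, 0.004], [0.397, -0.26, 0.004], [0.421, -0.096, 0.004], [0.674, -0.132, 0.004]]
 brass 133.5 ((264.1651916503906, 244.23757934570312), (7.197597980499268, 21.86186408996582), 19.653825759887695)
side handle 553.0 ((336.7884521484375, 309.7509765625), (14.282489776611328, 45.348716735839844), 46.46879959106445) [[355, 296], [329, 327], [320, 325], [346, 292]]
 blade 228.0 [[375, 280], [357, 298], [350, 291], [366, 276]]
 lid 2059.5 [[271, 182], [340, 183], [339, 212], [266, 210]]
[[0.4739, 0.2444, 0.085], [0.6621, 0.1964, 0.085], [0.6267, 0.0643, 0.085], [0.4421, 0.1151, 0.085]]
 mat [[377, 285], [388, 337], [272, 342], [273, 290]] [[0.673, -0.139, 0.004], [0.649, -0.3, 0.004], [0.398, -0.259, 0.004], [0.424, -0.101, 0.004]]
 brass 72.0 ((302.0, 206.0), (4.0, 20.0), 90.0)
```

View pics/a.png

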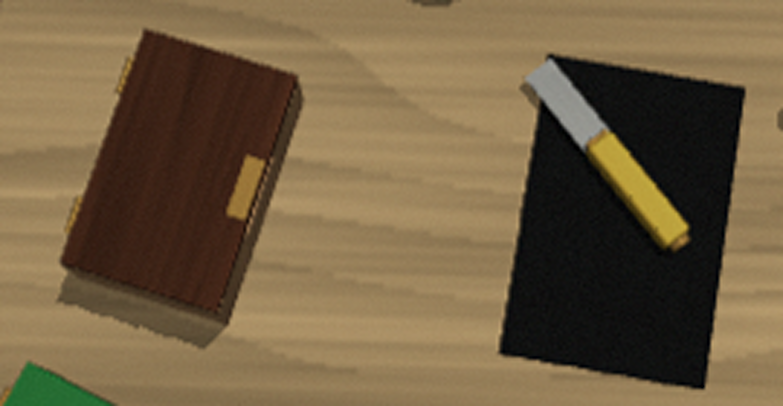

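The enlarged crop shows lid corners at about (230,190), (283,206), (257,288) and (202,271) in full-picture pixels. The brass plate is mid-front and the scraper lies diagonally on the mat.

```bash
cat >> h.py <<'E'
from scipy.spatial.transform import Rotation as Ro
def pose():
    from plant import bot
    s=bot.sense();q=s["tcp_rot"];return np.array(s["tool_pos"]),Ro.from_quat([q[1],q[2],q[3],q[0]]),s
def rows(pos,Rt):
    p,R,_=pose()
    return (R.inv().apply(np.array(pos)-p)/.4).round(4),((R.inv()*Rt).as_rotvec(degrees=True)/360).round(4)
def down(xdir):  # tool z down, tool x along heading xdir (rad)
    x=np.array([np.cos(xdir),np.sin(xdir),0]);z=np.array([0,0,-1.])
    return Ro.from_matrix(np.c_[x,np.cross(z,x),z])
E
python3 - <<'E'
from h import *
np.set_printoptions(precision=4,suppress=True)
d=pickle.load(open("c0.pkl","rb"));T,S=d["top"],d["side"]
P=[onz(T,p,.085) for p in [(230,190.3),(283.1,205.9),(256.6,287.9),(201.7,271)]]
print(np.array(P)); 
for i in range(4):print(np.linalg.norm(P[i]-P[(i+1)%4]))
print("lid corner tri",tri(T,(230,190.3),S,(340,183)),tri(T,(201.7,271),S,(271,182)))
print("brass",onz(T,(264.2,244.2),.085),tri(T,(264.2,244.2),S,(302,206)))
print("handle c",onz(T,(399.5,245),.028),"tip",onz(T,(365,203.5),.016),tri(T,(365,203.5),S,(370.5,278)))
a=onz(T,(365,203.5),.016)-onz(T,(385,227.5),.016);print(np.degrees(np.arctan2(a[1],a[0])))
p,R,_=pose();print(p,R.as_matrix())
a,b=onz(T,(399.5,245),.016),onz(T,(365,203.5),.016);
print(a,b)
for off in(0,180):
  print(rows([.565,-.205,.36],down(np.radians(50+off))))
E
```

```text
[[0.6614 0.1989 0.085 ]
 [0.6272 0.0735 0.085 ]
 [0.435  0.1249 0.085 ]
 [0.4696 0.2508 0.085 ]]
0.1299325662407147
0.1990154452660066
0.13059323385825425
0.19865483465829437
lid corner tri (array([0.6625, 0.1992, 0.0829]), np.float64(0.0008437021682346978)) (array([0.4726, 0.252 , 0.0798]), np.float64(0.004234155199700884))
brass [0.5354 0.1128 0.085 ] (array([0.5367, 0.1129, 0.084 ]), np.float64(0.0021419714522141783))
handle c [ 0.5545 -0.2039  0.028 ] tip [ 0.6584 -0.1216  0.016 ] (array([ 0.6601, -0.1218,  0.0138]), np.float64(0.0019433005958631663))
39.72912115858467
[0.189  0.5165 0.4042] [[-0.9391  0.3436 -0.0005]
 [ 0.3436  0.9391 -0.0009]
 [ 0.0002 -0.001  -1.    ]]
[ 0.5571 -0.2056  0.016 ] [ 0.6584 -0.1216  0.016 ]
(array([-1.5026, -1.3707,  0.1117]), array([-0.0001,  0.0001,  0.3053]))
(array([-1.5026, -1.3707,  0.1117]), array([-0.0001, -0.0001, -0.1947]))
```

Checks pass: the lid measures 130 × 199 with its top triangulating at about 0.083, and the scraper tip at about 0.014. So the box yaw is about 74.8° and the scraper yaw about 40°. I'll move over the scraper next.

>>> apply_moves --targets '[[[-0.78,-0.71,0.05,0,0,-0.09,1],[-0.78,-0.71,0.05,0,0,-0.09,1],[-0.78,-0.71,0.05,0,0,-0.09,1],[-0.78,-0.71,0.05,0,0,-0.09,1],[-0.78,-0.71,0.05,0,0,-0.09,1],[-0.78,-0.71,0.05,0,0,-0.09,1],[-0.78,-0.71,0.05,0,0,-0.09,1],[-0.78,-0.71,0.05,0,0,-0.09,1],[-0.78,-0.71,0.05,0,0,-0.09,1],[-0.78,-0.71,0.05,0,0,-0.09,1]]]'

```text
time_s: 0.98
tool_pos: [0.3739, 0.1612, 0.3858]
tcp_rot: [0.0, -0.107, 0.994, 0.0]
wrist_force: [1.2, 0.7, 0.0]
width: 0.085
finger_force: 0.0
```

Run:
```python
from h import *
print(pose()[0],rows([.557,-.206,.32],down(np.radians(219.7))))
```

```text
[0.37393254 0.1612326  0.38581427] (array([-0.2512, -0.9946,  0.1646]), array([-0.    ,  0.0001, -0.0761]))
```

>>> apply_moves --targets '[[[-0.25,-0.99,0.165,0,0,-0.076,1],[-0.25,-0.99,0.165,0,0,-0.076,1],[-0.25,-0.99,0.165,0,0,-0.076,1],[-0.25,-0.99,0.165,0,0,-0.076,1],[-0.25,-0.99,0.165,0,0,-0.076,1],[-0.25,-0.99,0.165,0,0,-0.076,1],[-0.25,-0.99,0.165,0,0,-0.076,1],[-0.25,-0.99,0.165,0,0,-0.076,1],[-0.25,-0.99,0.165,0,0,-0.076,1],[-0.25,-0.99,0.165,0,0,-0.076,1]]]'

```text
time_s: 1.82
tool_pos: [0.5464, -0.1847, 0.3228]
tcp_rot: [-0.0, -0.339, 0.941, 0.0]
wrist_force: [1.5, 1.0, 0.1]
width: 0.0858
finger_force: 0.0
```

Run:
```python
from h import *
from plant import bot
np.set_printoptions(precision=4,suppress=True)
c=bot.capture("wrist");c["fish"]=1;print(pose()[0],pose()[2]["q"])
pickle.dump(c,open("w1.pkl","wb"));cv2.imwrite("pics/w1.png",c["image"][:,:,::-1])
h,s,v=cv2.split(hsv(c));b=blob(((h>15)&(h<35)&(s>140)&(v>90)).astype(np.uint8),(0,0,640,480))
r=cv2.minAreaRect(b);print(r,quad(b).tolist(),[onz(c,p,.028).tolist() for p in quad(b)])
b=blob(((s<60)&(v>80)).astype(np.uint8),(0,0,640,480));print(cv2.contourArea(b),quad(b).tolist(),[onz(c,p,.016).tolist() for p in quad(b)])
```

```text
[ 0.5491 -0.1903  0.3206] [-0.4776  0.3465 -0.0685  1.1549 -0.0018 -1.1665]
((293.5, 210.5), (147.0, 37.0), 90.0) [[302, 137], [312, 275], [284, 283], [275, 153]] [[0.5042214496634109, -0.23794786312657987, 0.028000000000000025], [0.5811972122918723, -0.16604137109925854, 0.028000000000000025], [0.6007586004059396, -0.17858332030084745, 0.028000000000000025], [0.5251741096688937, -0.24571977221607044, 0.028000000000000025]]
4958.5 [[137, 0], [115, 43], [0, 50], [3, 0]] [[0.4967529745801346, -0.41772166049208526, 0.016000000000000014], [0.5354729021714265, -0.4111280001377901, 0.016000000000000014], [0.6088912915617589, -0.5404355445082726, 0.016000000000000014], [0.5678615871072714, -0.5757750559621768, 0.016000000000000014]]
```

View pics/w1.png

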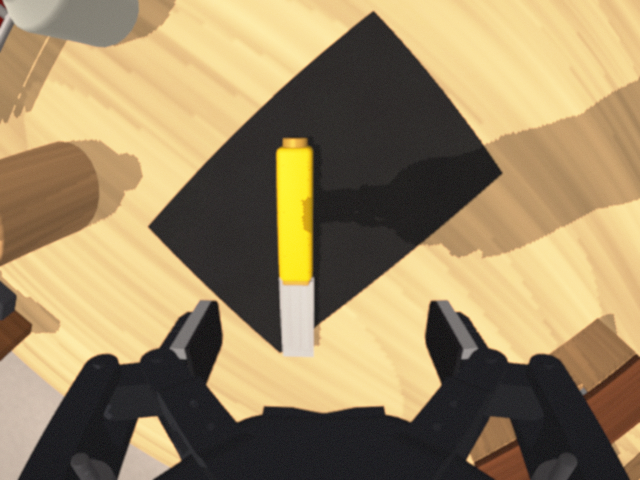

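The wrist view shows the handle running from (295,140) to (296,283) and the blade tip's middle at about (298,354). The fingers lie either side of the line, closing across the handle.

Run:
```python
from h import *
np.set_printoptions(precision=4,suppress=True)
c=pickle.load(open("w1.pkl","rb"));T=pickle.load(open("c0.pkl","rb"))["top"]
t=onz(c,(298,354.5),.016);f=onz(c,(296.7,283),.028);b=onz(c,(295,148),.028)
print("tip",t,"front",f,"back",b,"len",np.linalg.norm(f-b),"f->tip",np.linalg.norm((t-f)[:2]))
for u,w in((t,b),(f,b)):print(np.degrees(np.arctan2(*(u-w)[1::-1])))
print("tip tri",tri(c,(298,354.5),T,(365,203.5)),"handle tri",tri(c,(295.8,213),T,(399.5,245)))
print("heights check", tri(c,(296.7,283),T,(386.5,227)))
p,R,s=pose();print(p,s["q"],np.degrees(np.arctan2(*R.as_matrix()[1::-1,0])))
```

```text
tip [ 0.656  -0.1224  0.016 ] front [ 0.5943 -0.1709  0.028 ] back [ 0.5134 -0.2368  0.028 ] len 0.10432115719228942 f->tip 0.0785297466842227
38.73917310173768
39.192490825774556
tip tri (array([ 0.6587, -0.1214,  0.0128]), np.float64(0.0014285843237616764)) handle tri (array([ 0.5554, -0.2054,  0.0151]), np.float64(0.0037296137620882507))
heights check (array([ 0.5958, -0.1718,  0.029 ]), np.float64(0.0038561143103523305))
[ 0.5491 -0.1903  0.3206] [-0.4776  0.3465 -0.0685  1.1549 -0.0018 -1.1665] -140.53014587557254
```

Run:
```python
from h import *
print(rows([.5656,-.195,.242],down(np.radians(219.2))))
```

```text
(array([-0.0246, -0.0349,  0.1966]), array([-0.0002, -0.0002,  0.0007]))
```

>>> apply_moves --targets '[[[-0.025,-0.035,0.1,0,0,0,1],[-0.025,-0.035,0.196,0,0,0,1],[-0.025,-0.035,0.196,0,0,0,1],[-0.025,-0.035,0.196,0,0,0,1],[-0.025,-0.035,0.196,0,0,0,1],[-0.025,-0.035,0.196,0,0,0,1]]]'

```text
time_s: 2.37
tool_pos: [0.563, -0.1869, 0.2476]
tcp_rot: [0.001, -0.339, 0.941, -0.001]
wrist_force: [0.3, -0.3, 0.6]
width: 0.0855
finger_force: 0.0
```

Run:
```python
from h import *
print(pose()[0],rows([.5656,-.195,.182],down(np.radians(219.2))))
```

```text
[ 0.56304351 -0.18689549  0.24762036] (array([ 0.0082, -0.0192,  0.1641]), array([-0.0005,  0.0002,  0.0014]))
```

>>> apply_moves --targets '[[[0.008,-0.019,0.04,0,0,0.0014,1],[0.008,-0.019,0.08,0,0,0.0014,1],[0.008,-0.019,0.13,0,0,0.0014,1],[0.008,-0.019,0.13,0,0,0.0014,1],[0.008,-0.019,0.13,0,0,0.0014,1],[0.008,-0.019,0.13,0,0,0.0014,1]]]'

```text
time_s: 2.87
tool_pos: [0.5655, -0.1949, 0.1951]
tcp_rot: [0.001, -0.335, 0.942, -0.001]
wrist_force: [0.1, 0.3, 0.0]
width: 0.0852
finger_force: 0.0
```

Run:
```python
from h import *
print(pose()[0],rows([.5656,-.195,.182],down(np.radians(219.2))))
```

```text
[ 0.56549581 -0.19493452  0.19511999] (array([-0.0001, -0.0002,  0.0328]), array([-0.0004,  0.0002, -0.0001]))
```

Aligned. I'll descend the last 13 mm and close.

>>> apply_moves --targets '[[[0,0,0.02,0,0,0,1],[0,0,0.033,0,0,0,1],[0,0,0.033,0,0,0,1],[0,0,0.033,0,0,0,0],[0,0,0.033,0,0,0,0],[0,0,0.033,0,0,0,0],[0,0,0.033,0,0,0,0],[0,0,0.033,0,0,0,0],[0,0,0.033,0,0,0,0],[0,0,0.033,0,0,0,0]]]' --grip_force 100

```text
time_s: 3.7
tool_pos: [0.5652, -0.195, 0.1804]
tcp_rot: [0.0, -0.335, 0.942, -0.0]
wrist_force: [-0.5, -0.2, 5.7]
width: 0.0245
finger_force: 99.1
```

>>> apply_moves --targets '[[[0,0,0,0,0,0,0],[0,0,0,0,0,0,0],[0,0,0,0,0,0,0],[0,0,0,0,0,0,0]]]'

```text
time_s: 4.03
tool_pos: [0.5652, -0.195, 0.1804]
tcp_rot: [0.0, -0.335, 0.942, -0.0]
wrist_force: [-0.5, 0.0, 6.3]
width: 0.024
finger_force: 99.1
```

>>> apply_moves --targets '[[[0,0,-0.05,0,0,0,0],[0,0,-0.12,0,0,0,0],[0,0,-0.2,0,0,0,0],[0,0,-0.25,0,0,0,0],[0,0,-0.25,0,0,0,0],[0,0,-0.25,0,0,0,0]]]'

```text
time_s: 4.53
tool_pos: [0.5651, -0.1949, 0.2805]
tcp_rot: [0.001, -0.335, 0.942, -0.001]
wrist_force: [-0.0, -0.1, -2.3]
width: 0.024
finger_force: 98.4
```

Run:
```python
from h import *
from plant import bot
print(pose()[0],rows([.4944,-.0381,.2734],down(np.radians(254.9))))
np.set_printoptions(precision=4,suppress=True)
c=bot.capture("wrist");cv2.imwrite("pics/w2.png",c["image"][:,:,::-1]);c["fish"]=1
h,s,v=cv2.split(hsv(c));b=blob(((h>15)&(h<35)&(s>140)&(v>90)).astype(np.uint8),(0,0,640,480));print(quad(b).tolist())
print(pose()[2]["moment"],pose()[2]["wrist_force"])
```

```text
[ 0.56509694 -0.19490789  0.28046304] (array([-0.1105,  0.4156,  0.017 ]), array([-0.0003,  0.    , -0.0993]))
[[347, 137], [352, 391], [302, 402], [284, 169], [299, 137]]
[0.0272 0.0738 0.008 ] [-0.1149 -0.3979 -1.6467]
```

View pics/w2.png

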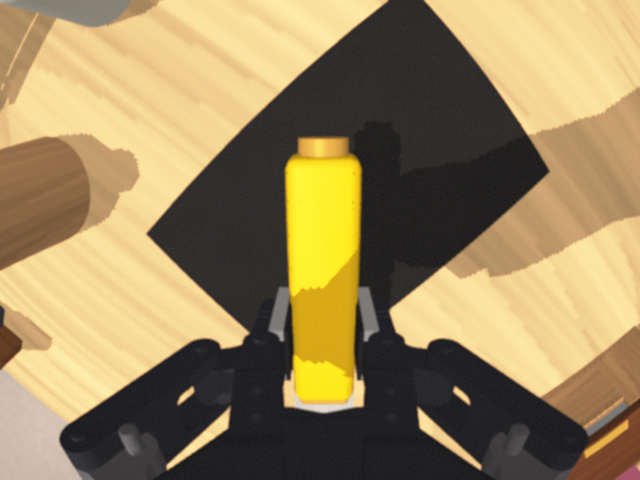

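The wrist view shows the scraper held centred and straight between the pads, with the handle's axis at column 323.

>>> apply_moves --targets '[[[-0.11,0.415,0.017,0,0,-0.099,0],[-0.11,0.415,0.017,0,0,-0.099,0],[-0.11,0.415,0.017,0,0,-0.099,0],[-0.11,0.415,0.017,0,0,-0.099,0],[-0.11,0.415,0.017,0,0,-0.099,0],[-0.11,0.415,0.017,0,0,-0.099,0],[-0.11,0.415,0.017,0,0,-0.099,0],[-0.11,0.415,0.017,0,0,-0.099,0],[-0.11,0.415,0.017,0,0,-0.099,0]]]'

```text
time_s: 5.33
tool_pos: [0.4949, -0.0394, 0.2724]
tcp_rot: [-0.0, -0.606, 0.796, 0.0]
wrist_force: [0.0, -0.4, -1.1]
width: 0.024
finger_force: 98.8
```

Run:
```python
from h import *
from plant import bot
np.set_printoptions(precision=4,suppress=True)
print(pose()[0],rows([.4944,-.0381,.2334],down(np.radians(254.9))))
a=bot.capture("side");b=bot.capture("top");pickle.dump((a,b),open("c2.pkl","wb"))
A=cv2.resize(a["image"][170:300,240:370],(520,520),interpolation=cv2.INTER_CUBIC)
cv2.imwrite("pics/s2.png",A[:,:,::-1])
```

```text
[ 0.4949 -0.0394  0.2724] (array([-0.0029,  0.002 ,  0.0976]), array([ 0.0001, -0.    , -0.001 ]))
```

View pics/s2.png

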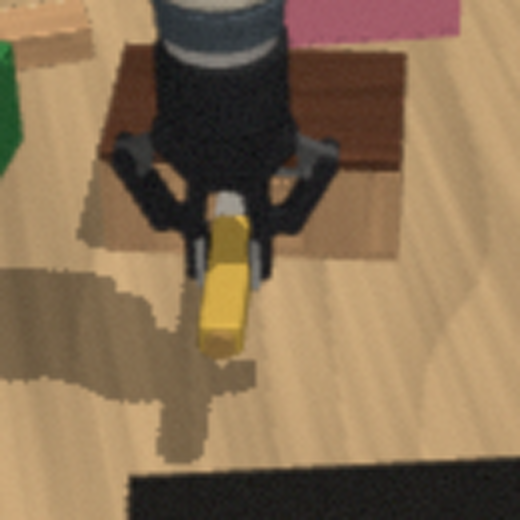

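Blade, handle and box all line up. The notch is hidden by the hand, so I'll check its height from the first side picture by casting rays onto the front plane.

Run:
```python
from h import *
np.set_printoptions(precision=4,suppress=True)
c=pickle.load(open("c0.pkl","rb"))["side"];N=np.array([.5315,.0995,0]);u=np.array([.2605,.9655,0])
for col in(292,302,311,330):
  for r in range(203,222,1):
    o,d=ray(c,(col,r));k=((N-o)@u)/(d@u);P=o+k*d
    print(col,r,c["image"][r,col],"h",round(P[2],4),"lat",round((P-N)@np.array([-u[1],u[0],0]),3)) if col in(302,330) or r==212 else 0
```

```text
292 212 [86 83 78] h 0.0745 lat 0.023
302 203 [84 55 34] h 0.1044 lat -0.004
302 204 [116  81  49] h 0.1012 lat -0.004
302 205 [165 125  71] h 0.098 lat -0.004
302 206 [171 131  74] h 0.0948 lat -0.004
302 207 [164 125  70] h 0.0916 lat -0.004
302 208 [121  89  52] h 0.0883 lat -0.004
302 209 [74 47 28] h 0.0851 lat -0.004
302 210 [65 41 29] h 0.0818 lat -0.004
302 211 [70 52 42] h 0.0785 lat -0.004
302 212 [81 76 73] h 0.0753 lat -0.003
302 213 [93 81 72] h 0.072 lat -0.003
302 214 [125  99  72] h 0.0687 lat -0.003
302 215 [162 126  88] h 0.0654 lat -0.003
302 216 [140 109  76] h 0.0621 lat -0.003
302 217 [137 105  76] h 0.0587 lat -0.003
302 218 [141 108  78] h 0.0554 lat -0.003
302 219 [141 110  79] h 0.0521 lat -0.003
302 220 [141 110  78] h 0.0487 lat -0.003
302 221 [144 112  79] h 0.0453 lat -0.003
311 212 [66 62 59] h 0.076 lat -0.027
330 203 [86 54 37] h 0.1065 lat -0.077
330 204 [86 51 34] h 0.1033 lat -0.077
330 205 [84 50 33] h 0.1001 lat -0.077
330 206 [84 49 32] h 0.0969 lat -0.077
330 207 [85 51 36] h 0.0937 lat -0.077
330 208 [91 54 38] h 0.0905 lat -0.077
330 209 [94 59 40] h 0.0873 lat -0.077
330 210 [70 43 33] h 0.084 lat -0.077
330 211 [63 38 26] h 0.0808 lat -0.077
330 212 [86 61 41] h 0.0775 lat -0.077
330 213 [134 104  74] h 0.0742 lat -0.077
330 214 [143 112  78] h 0.071 lat -0.077
330 215 [146 113  80] h 0.0677 lat -0.077
330 216 [148 115  81] h 0.0644 lat -0.077
330 217 [145 113  79] h 0.0611 lat -0.077
330 218 [146 112  80] h 0.0577 lat -0.077
330 219 [146 113  79] h 0.0544 lat -0.077
330 220 [146 113  81] h 0.0511 lat -0.078
330 221 [146 111  78] h 0.0477 lat -0.078
```

>>> apply_moves --targets '[[[-0.003,0.002,0.05,0,0,-0.001,0],[-0.003,0.002,0.098,0,0,-0.001,0],[-0.003,0.002,0.098,0,0,-0.001,0],[-0.003,0.002,0.098,0,0,-0.001,0],[-0.003,0.002,0.098,0,0,-0.001,0]]]'

```text
time_s: 5.85
tool_pos: [0.4943, -0.0374, 0.2344]
tcp_rot: [0.0, -0.609, 0.793, -0.0]
wrist_force: [0.2, -1.3, -1.2]
width: 0.0243
finger_force: 98.8
```

The lid's underside shows at about 0.076 and the notch sill at about 0.064, as expected. I'll insert slowly.

>>> apply_moves --targets '[[[-0.04,0,0.002,0,0,0,0],[-0.065,0,0.002,0,0,0,0],[-0.08,0,0.002,0,0,0,0],[-0.08,0,0.002,0,0,0,0]]]'

```text
time_s: 6.18
tool_pos: [0.5025, -0.0051, 0.2336]
tcp_rot: [0.0, -0.61, 0.792, -0.0]
wrist_force: [0.1, 0.4, -0.8]
width: 0.024
finger_force: 98.8
```

>>> apply_moves --targets '[[[-0.02,0,0,0,0,0,0],[-0.045,0,0,0,0,0,0],[-0.045,0,0,0,0,0,0],[-0.045,0,0,0,0,0,0]]]'

```text
time_s: 6.52
tool_pos: [0.5068, 0.0118, 0.233]
tcp_rot: [-0.0, -0.61, 0.792, -0.0]
wrist_force: [-0.3, -0.4, -1.7]
width: 0.0239
finger_force: 98.8
```

Run:
```python
from h import *
np.set_printoptions(precision=4,suppress=True)
p,R,s=pose();N=np.array([.5315,.0995,0]);u=np.array([.2605,.9655,0])
t=p-R.as_matrix()[:,0]*.1175-[0,0,.1644];print(p,"tip depth",(t-N)@u,"lat",(t-N)@[-u[1],u[0],0],"z",t[2],s["wrist_force"],s["moment"])
```

```text
[0.5068 0.0118 0.233 ] tip depth 0.02641820529028726 lat 0.0017011390223058156 z 0.06858778203526367 [-0.2802 -0.3893 -1.6683] [-0.0427 -0.0367 -0.0777]
```

>>> apply_moves --targets '[[[0,0,-0.02,0,0,0,0],[-0.001,0,-0.036,0,0,0,0],[-0.004,0,-0.059,0,0,0,0],[-0.009,0,-0.081,0,0,0,0],[-0.016,0,-0.102,0,0,0,0],[-0.025,0,-0.123,0,0,0,0],[-0.035,0,-0.143,0,0,0,0],[-0.035,0,-0.143,0,0,0,0]]]'

```text
time_s: 7.18
tool_pos: [0.5108, 0.0254, 0.2922]
tcp_rot: [0.001, -0.61, 0.792, -0.001]
wrist_force: [0.2, -0.9, -0.6]
width: 0.0241
finger_force: 98.8
```

Run:
```python
from h import *
from plant import bot
np.set_printoptions(precision=4,suppress=True)
p,R,s=pose();print(p,s["wrist_force"],s["moment"],s["width"])
a=bot.capture("side")["image"];b=bot.capture("top")["image"]
A=cv2.resize(a[130:270,230:370],(400,400));B=cv2.resize(b[170:310,180:320],(400,400))
cv2.imwrite("pics/s3.png",np.hstack([A,B])[:,:,::-1])
```

```text
[0.5108 0.0254 0.2922] [ 0.1952 -0.87   -0.5947] [-0.0828  0.0152  0.025 ] 0.024141589151867066
```

View pics/s3.png

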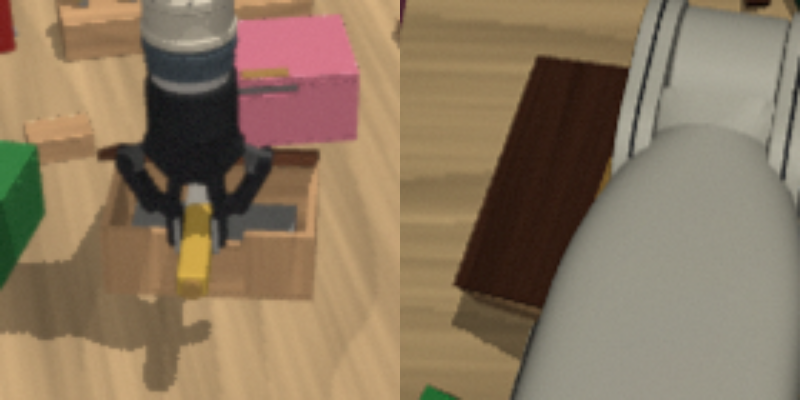

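The left half (side view) shows the lid raised at about 30°, its edge along crop row 152 and the stone visible, with the gripper well forward of it. I'll carry on along the arc.

>>> apply_moves --targets '[[[-0.012,0,-0.02,0,0,0,0],[-0.026,0,-0.038,0,0,0,0],[-0.041,0,-0.054,0,0,0,0],[-0.058,0,-0.07,0,0,0,0],[-0.076,0,-0.083,0,0,0,0],[-0.095,0,-0.096,0,0,0,0],[-0.115,0,-0.106,0,0,0,0],[-0.136,0,-0.115,0,0,0,0],[-0.136,0,-0.115,0,0,0,0],[-0.136,0,-0.115,0,0,0,0]]]'

```text
time_s: 8.12
tool_pos: [0.5242, 0.0782, 0.3362]
tcp_rot: [0.0, -0.61, 0.792, 0.0]
wrist_force: [-0.4, 0.5, -0.5]
width: 0.024
finger_force: 98.8
```

Run:
```python
from h import *
from plant import bot
np.set_printoptions(precision=4,suppress=True)
p,R,s=pose();print(p,s["wrist_force"],s["moment"],s["width"])
a=bot.capture("side")["image"];b=bot.capture("top")["image"]
A=cv2.resize(a[130:270,230:370],(400,400));B=cv2.resize(b[170:310,180:320],(400,400))
cv2.imwrite("pics/s4.png",np.hstack([A,B])[:,:,::-1])
```

```text
[0.5242 0.0782 0.3362] [-0.4393  0.4928 -0.4971] [-0.0507 -0.0018 -0.0156] 0.024019851481546506
```

View pics/s4.png

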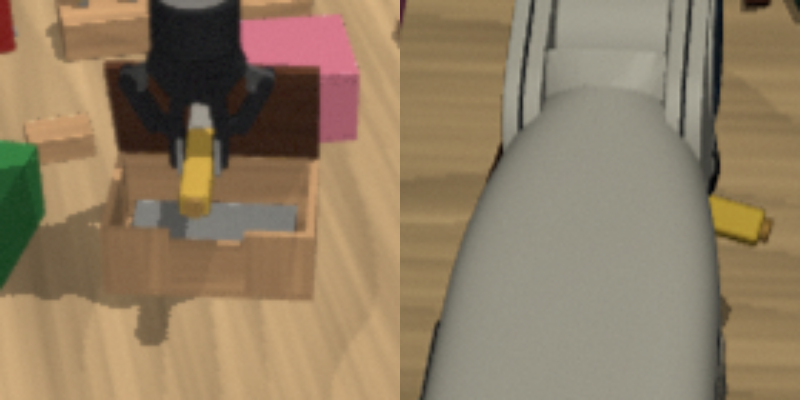

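The lid now stands at about 70° in the side view, with its underside visible at crop rows 65–155. I'll withdraw straight back.

>>> apply_moves --targets '[[[0.03,0,0,0,0,0,0],[0.1,0,0,0,0,0,0],[0.18,0,0,0,0,0,0],[0.26,0,0,0,0,0,0],[0.36,0,0,0,0,0,0],[0.4,0,0,0,0,0,0],[0.4,0,0,0,0,0,0]]]'

```text
time_s: 8.8
tool_pos: [0.482, -0.0807, 0.3361]
tcp_rot: [-0.0, -0.608, 0.794, -0.0]
wrist_force: [0.6, -0.3, -0.9]
width: 0.0242
finger_force: 98.8
```

Run:
```python
from h import *
print(pose()[0],rows([.5652,-.195,.2404],down(np.radians(219.2))))
```

```text
[ 0.48200314 -0.0807324   0.33605496] (array([ 0.2215, -0.2753,  0.2392]), array([ 0.    , -0.0001,  0.0992]))
```

>>> apply_moves --targets '[[[0.221,-0.275,0.239,0,0,0.099,0],[0.221,-0.275,0.239,0,0,0.099,0],[0.221,-0.275,0.239,0,0,0.099,0],[0.221,-0.275,0.239,0,0,0.099,0],[0.221,-0.275,0.239,0,0,0.099,0],[0.221,-0.275,0.239,0,0,0.099,0],[0.221,-0.275,0.239,0,0,0.099,0],[0.221,-0.275,0.239,0,0,0.099,0],[0.221,-0.275,0.239,0,0,0.099,0]]]'

```text
time_s: 9.55
tool_pos: [0.5665, -0.19, 0.2418]
tcp_rot: [0.001, -0.34, 0.94, -0.0]
wrist_force: [0.2, 0.0, -1.8]
width: 0.024
finger_force: 99.0
```

Run:
```python
from h import *
print(pose()[0],rows([.5652,-.195,.1815],down(np.radians(219.2))))
```

```text
[ 0.56653593 -0.19000577  0.24178332] (array([ 0.0107, -0.0073,  0.1507]), array([-0.0002,  0.0001,  0.0015]))
```

>>> apply_moves --targets '[[[0.009,-0.006,0.05,0,0,0.0015,0],[0.009,-0.006,0.09,0,0,0.0015,0],[0.009,-0.006,0.12,0,0,0.0015,0],[0.009,-0.006,0.135,0,0,0.0015,0],[0.009,-0.006,0.145,0,0,0.0015,0],[0.009,-0.006,0.15,0,0,0.0015,0],[0.009,-0.006,0.15,0,0,0.0015,0],[0.009,-0.006,0.15,0,0,0.0015,0]]]'

```text
time_s: 10.22
tool_pos: [0.5658, -0.1949, 0.1814]
tcp_rot: [0.0, -0.334, 0.943, -0.0]
wrist_force: [0.2, 0.2, -1.1]
width: 0.0241
finger_force: 99.1
```

>>> apply_moves --targets '[[[0,0,0.003,0,0,0,0],[0,0,0.003,0,0,0,0],[0,0,0.003,0,0,0,0.5],[0,0,0.003,0,0,0,1],[0,0,0.003,0,0,0,1],[0,0,0.003,0,0,0,1],[0,0,0.003,0,0,0,1],[0,0,0.003,0,0,0,1],[0,0,0.003,0,0,0,1],[0,0,0.003,0,0,0,1]]]'

```text
time_s: 11.05
tool_pos: [0.5656, -0.195, 0.1793]
tcp_rot: [-0.0, -0.334, 0.943, 0.0]
wrist_force: [-0.2, -0.3, 0.4]
width: 0.0854
finger_force: 0.0
```

>>> apply_moves --targets '[[[0,0,-0.05,0,0,0,1],[0,0,-0.12,0,0,0,1],[0,0,-0.2,0,0,0,1],[0,0,-0.3,0,0,0,1],[0,0,-0.4,0,0,0,1],[0.25,0,-0.4,0,0,0,1],[0.25,0,-0.4,0,0,0,1],[0.25,0,-0.4,0,0,0,1],[0.25,0,-0.4,0,0,0,1]]]'

```text
time_s: 11.8
tool_pos: [0.4855, -0.2596, 0.3399]
tcp_rot: [-0.0, -0.332, 0.943, -0.0]
wrist_force: [0.0, -0.1, -0.1]
width: 0.0857
finger_force: 0.0
```

Run:
```python
from h import *
from plant import bot
np.set_printoptions(precision=4,suppress=True)
p,R,s=pose();print(p,s["time_s"],s["width"])
a=bot.capture("side");c=bot.capture("wrist");c["fish"]=1
h,S,v=cv2.split(hsv(c));b=blob(((h>15)&(h<35)&(S>140)&(v>90)).astype(np.uint8),(0,0,640,480));print([onz(c,x,.028).tolist() for x in quad(b)])
cv2.imwrite("pics/s5.png",cv2.resize(a["image"],(800,600))[:,:,::-1])
```

```text
[ 0.4855 -0.2596  0.3399] 11.8 0.08572785643564909
[[0.5003405700628274, -0.24116929067820544, 0.028000000000000025], [0.5786123544669011, -0.16651089523457172, 0.028000000000000025], [0.5994714926356479, -0.17719789695529786, 0.028000000000000025], [0.5217116382597639, -0.2469080785646877, 0.028000000000000025]]
```

View pics/s5.png

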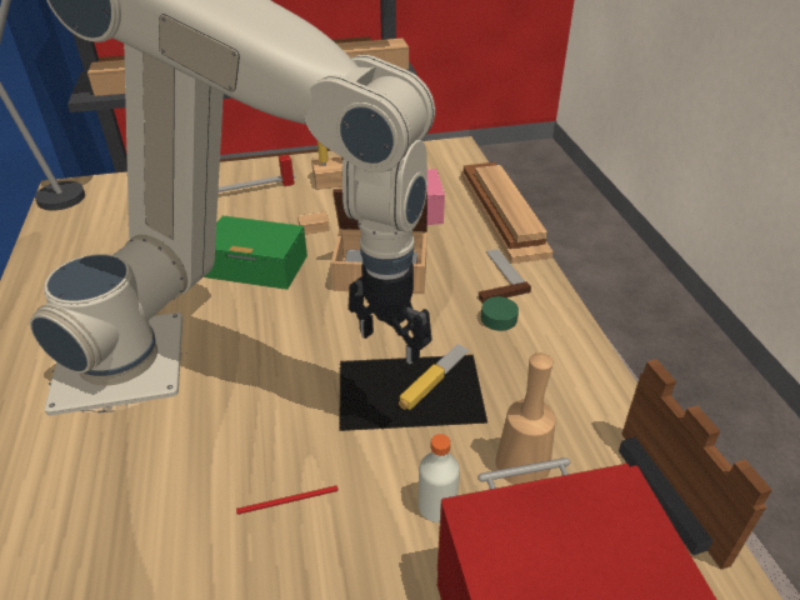

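The final side view shows the scraper lying on the mat at (432,378), the lid standing open at about (350,210) behind the wrist, and the bystanders unmoved. I'll hand in.

```bash
python3 -c "
from plant import bot
print(bot.hand_in())"
```

```text
the job is handed in; nothing more can be done
None
```

I levered the lid open with the scraper blade to about 70°, where it stayed up, laid the scraper back with its handle on the mat, and handed the job in at about 12 s; no verdict was returned.

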